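# Sound the fastening holes of a ship's timber for the bolt hole

## Task

Of the three fastening holes in the top of the ship's timber, two are short nail holes and one is the bolt hole, which runs much deeper; from above they look alike. Feel for the bolt hole with the rod of the depth gauge, and leave the gauge standing released over that hole, its foot flat on the wood and its rod centred in the hole and pushed down until the tip rests on the bottom, ready to be read. The wet wood is soft, so feel the bottoms gently, and do not let the gauge topple.

Things in the scene. Friction and masses are not known exactly. Their poses are not given: they have to be found in the camera images.
- timber: dark brown piece of a ship's beam, about 250 x 130 mm, fixed, on two white foam battens. Origin on the worktop below the middle of its flat upper face, which is 82 mm higher and reaches x = -95..+95, y = -39..+39 mm within worn edges; x along its length towards the low half-lap tongue, z up. Three upright round holes, 14 mm wide, at x = -60, 0, +60 mm, y = 0: two 18 to 28 mm deep, one 42 to 56 mm
- hole_1 (a point): centre of the mouth of the hole at timber x = -60 mm, in the upper face; any of the three holes may be the deep one
- hole_2 (a point): centre of the mouth of the hole at timber x = 0, in the upper face
- hole_3 (a point): centre of the mouth of the hole at timber x = +60 mm (next to the half-lap tongue), in the upper face
- depth_gauge: foot of the depth gauge: a steel bar 24 (x) x 94 (y) x 14 mm (z) with a round boss 19 mm wide up to 31 mm in the middle; the gauge stands upright on it on the worktop. Origin at the centre of the bar's underside, z up along the rod. The whole gauge weighs about 0.28 kg
- gauge_rod (a joint): how far the rod is pushed down through the foot, m, 0 (drawn up) to 0.064; the tip stands (value - 2 mm) below the foot's underside. A friction spring holds the rod where it is left: sliding it takes about 4.5 N, more than the foot weighs, so the gauge can be lifted by its knob
- gauge_knob (a point): middle of the black knob on top of the rod, 114 mm above the tip. It is 14 mm thick along the gauge's x (flat sides to grip), 22 mm along its y, 24 mm high. It rides on a spring that limits the measuring force: pushed with 5 N it begins to sink towards the rod's collar, 1 mm more per N, and is against the collar after 6 mm (11 N)
- gauge_tip: lowest 10 mm of the 6 mm thick steel rod; origin at the centre of its end face
Mind the look-alikes: they are no part of the job. What is shaped like the depth_gauge but green or pink is not meant.

How it is judged:
By the outcome, as a careful person would: the job done as asked, in the order asked, and still so for the second after the job is handed in, with the robot touching nothing.
It also fails if it takes over 61 s, if anything falls off the work surface, if the arm or the gripper's body presses on something with over 40 N, if the wrist force passes 120 N, or if a joint passes its speed limit or range.

## Robot

A 6-joint arm with a two-finger parallel gripper is mounted at the origin on a cart in front of the work surface, level with it; the furniture and walls round the work are solid. World frame = base frame: x ahead of the robot, y to its left, z up, the work surface at z = 0. Lengths are in m, angles in degrees, forces in N, time in s.
With the tool pointing down it reaches from about 0.25 to 0.775 m from the base axis. Payload 4 kg.
Tool frame: the origin (TCP) lies at the very end of the fingers, on their centre line; the grasp point (between the pads) lies 19 mm behind it (ctrl.grasp_offset is the distance from the TCP to the grasp point, in m); z points along the fingers, y is the line along which they close (so a half turn about z gives the same grasp; the last joint's range is limited). The gripper opens to 94 mm and grips with 3 to 60 N. Pads are 16 mm wide; open, the fingers measure 119 mm over their backs; the gripper's body (75 mm by 177 mm) begins 78 mm behind the grasp point.
Start: joints at [-71.167, 4.996, 78.535, -0, 96.463, -5.907], TCP at [0.23, -0.5, 0.206] pointing down, gripper open.
Joint ranges: [-177.83, 177.83], [-43.37, 116.18], [15.69, 146.23], [-61.86, 241.86], [9.47, 152.12], [-147.06, 147.06]. Speed limits (degrees/s): [159.86, 159.86, 180, 180, 180, 180].

## Interface

Orientations are given as a 3x3 rotation matrix whose columns are the frame's x, y, z axes.
In Python, from cell import telemetry, vision, job, ctrl gives the robot as it stands.
- The arm moves only by the tool drive_tool, never from a script. Its argument "increments" is a list of rows, each an object of numbers: "rx", "ry", "rz": the turn, a rotation vector about the tool's x, y, z in rad; "x", "y", "z": the shift along the tool's x, y, z in mm; "gripper": the opening, from 0 (shut) to 1 (fully open). In form: [{"rx": .., "ry": .., "rz": .., "x": .., "y": .., "z": .., "gripper": ..}, ...]. A call has 1 to 5 rows; each row shifts and turns the commanded pose from where the row before left it, along the tool's axes as they then stand; what a row does not reach is not made up. A row lasts 1/10 s, in which the tool goes at most 50 mm and 8.59 degrees, less where a joint would pass 70% of its speed; a pose out of reach is approached as far as the arm can. A call is refused whole if a number of a shift passes 50 or a number of a turn 0.15, either way. A call with a gripper value outside its range is refused whole. The fingers move at their own pace and stop on an object; "force" is the grip in N (left out, the last holds). Time passes only in rows, so rows that do not move let the fingers close. It gives the time, the measured TCP pose, the force, the opening and the grip force at its end, in the units of the state.
- telemetry.state(): the state, without advancing time (a new reading comes with each control period).
- vision.snapshot(name): name is "scene" or "top"; returns a dict with "pixels" (420x560x3 uint8, blue, green, red), "intrinsics" (3x3 intrinsics, pixels), "xyz" and "attitude" of the camera in the world. Camera axes: x right, y up, looking along -z (the intrinsics and any distortion apply to the point x, -y, -z); pixel columns grow to the right and rows downward; lengths in m; the calibration is good to about 2 mm. A picture is of the moment at which its call begins. There is no depth.
- job.hand_in(): hands the job in; it is judged then, once.
Trained networks look in a picture, given as the dict that the camera call returned (one of the last four; its "shot" number tells which), for a name from the list of things; names that differ only in an ending like _2 or _b are one class to them, and where a whole thing is asked for, a point or a joint stands for the part that bears it (a point fixed in the world has none). Each returns a list of dicts, best first, with "p" (0 to 1); they miss things now and then, are a little off and sometimes report something else, mostly with a low value. They report only what shows in the picture. A call takes as long as a camera call. They do not tell look-alikes from the thing itself.
- vision.cut_out(picture, thing): "pixels" (420x560 bool, what is visible of it).
- vision.mark_of(picture, thing): "at" ([x, y, z] in m, in the coordinates of the camera as it stood for that picture, good to about 4 mm: a listed point, or the origin of a listed thing).
The state is a dict: "clock": time; "qpos": joint angles; "joint_velocities": joint speeds; "effort": joint torques, N m; "position": TCP position; "eef_rot": TCP orientation; "contact_force": force on the tool from outside, world axes, zero at the start; "ft_torque": the same for the moment, N m; "opening": finger opening in m; "grip_force": force on a finger pad.
Only numpy, scipy, OpenCV 4.12 (cv2) and the standard library are available. Lean on these libraries where they do the work, as an engineer would, in place of code of your own. Each camera call takes 0.05 s, during which the arm holds its last target. There are 200 camera calls.

## Working session

There is one attempt and no reset: what is moved stays moved. The work goes in short steps, Python scripts to look and compute and a tool call to move; the robot and the scene stay as the last step left them, time stands still between calls to the robot, and variables do not carry over. Pictures are saved under pics/ and viewed, at most 10 in all, crops included, and the job is handed in when it is done.

Besides the shell and the picture viewer there is one more tool, called after "Emit:" as name(argument=value, ...), one argument or row to a line, values as JSON. drive_tool: Moves the arm, as the interface text tells. Its arguments: {"type":"object","properties":{"increments":{"type":"array","items":{"type":"object","properties":{"rx":{"type":"number"},"ry":{"type":"number"},"rz":{"type":"number"},"x":{"type":"number"},"y":{"type":"number"},"z":{"type":"number"},"gripper":{"type":"number"}}}},"force":{"type":"number"}},"required":["increments"]}

```bash
mkdir -p pics; cat > h.py <<'E'
from cell import telemetry, vision, job, ctrl
import numpy as np, cv2
def w(pic,p): return np.array(pic["xyz"])+np.array(pic["attitude"])@np.array(p)
def proj(pic,P):
    c=np.array(pic["attitude"]).T@(np.array(P)-np.array(pic["xyz"]));K=np.array(pic["intrinsics"])
    u=K@np.array([c[0],-c[1],-c[2]]);return u[:2]/u[2]
def ray(pic,u,v,z):
    d=np.linalg.inv(np.array(pic["intrinsics"]))@[u,v,1];d=np.array(pic["attitude"])@np.array([d[0],-d[1],-d[2]])
    o=np.array(pic["xyz"]);return o+d*(z-o[2])/d[2]
E
python3 - <<'E'
from h import *
for n in("scene","top"):
    p=vision.snapshot(n);cv2.imwrite(f"pics/{n}0.png",p["pixels"]);print(n,[k for k in p],np.round(p["xyz"],3))
    for t in("timber","hole_1","hole_2","hole_3","depth_gauge","gauge_knob","gauge_tip"):
        for r in vision.mark_of(p,t):
            q=w(p,r["at"]);print(t,round(r["p"],2),np.round(q,3),np.round(proj(p,q)))
print(telemetry.state())
E
```

```text
scene ['pixels', 'intrinsics', 'xyz', 'attitude', 'shot'] [-0.215  0.977  0.569]
timber 0.82 [0.507 0.167 0.001] [349. 219.]
timber 0.27 [0.572 0.158 0.078] [338. 186.]
hole_1 0.9 [0.45  0.178 0.086] [364. 200.]
hole_1 0.88 [0.51  0.166 0.081] [351. 193.]
hole_1 0.82 [0.568 0.161 0.083] [338. 185.]
hole_2 0.9 [0.45  0.178 0.086] [364. 200.]
hole_2 0.88 [0.51  0.166 0.081] [351. 193.]
hole_2 0.82 [0.568 0.161 0.083] [338. 185.]
hole_3 0.9 [0.45  0.178 0.086] [364. 200.]
hole_3 0.88 [0.51  0.166 0.081] [351. 193.]
hole_3 0.82 [0.568 0.161 0.083] [338. 185.]
depth_gauge 0.81 [0.549 0.345 0.   ] [293. 231.]
depth_gauge 0.8 [0.418 0.735 0.002] [182. 314.]
depth_gauge 0.73 [0.376 0.474 0.004] [296. 277.]
depth_gauge 0.72 [ 0.45   0.361 -0.001] [312. 249.]
depth_gauge 0.71 [0.431 0.598 0.003] [237. 285.]
gauge_knob 0.56 [0.546 0.349 0.116] [293. 193.]
gauge_knob 0.48 [0.447 0.366 0.118] [313. 208.]
gauge_knob 0.47 [0.378 0.47  0.116] [298. 233.]
gauge_knob 0.46 [0.418 0.732 0.115] [178. 267.]
gauge_knob 0.45 [0.431 0.6   0.118] [234. 241.]
gauge_tip 0.3 [0.568 0.157 0.083] [339. 185.]
top [
[... 1065 characters left out ...]
4622935e+01, -5.90836821e+00]), 'joint_velocities': array([-0.04039164, -0.10079243,  0.07305885, -0.00900521,  0.09366754,
       -0.03265264]), 'effort': array([-6.19869297e-04, -3.39992237e+01, -3.02575493e+01,  7.17153051e-02,
        2.35626212e-02,  1.76747971e-06]), 'position': array([ 0.2301854 , -0.49955224,  0.20554089]), 'eef_rot': array([[ 9.08200371e-01,  4.18535643e-01,  3.50432517e-05],
       [ 4.18535642e-01, -9.08200356e-01, -1.72314494e-04],
       [-4.02934636e-05,  1.71162937e-04, -9.99999985e-01]]), 'contact_force': array([0.45373369, 0.19872859, 0.76224824]), 'ft_torque': array([ 0.02033096, -0.02777048, -0.06721884]), 'grip_force': 0.0, 'opening': 0.09400824406875687}
```

```bash
python3 - <<'E'
import cv2,numpy as np
a=cv2.imread("pics/scene0.png")[150:370,120:400];b=cv2.imread("pics/top0.png")[150:300,130:430]
cv2.imwrite("pics/c0.png",cv2.resize(a,None,fx=2.7,fy=2.7,interpolation=2));cv2.imwrite("pics/c1.png",cv2.resize(b,None,fx=2.6,fy=2.6,interpolation=2))
E
```

```text
(no output)
```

View pics/c0.png

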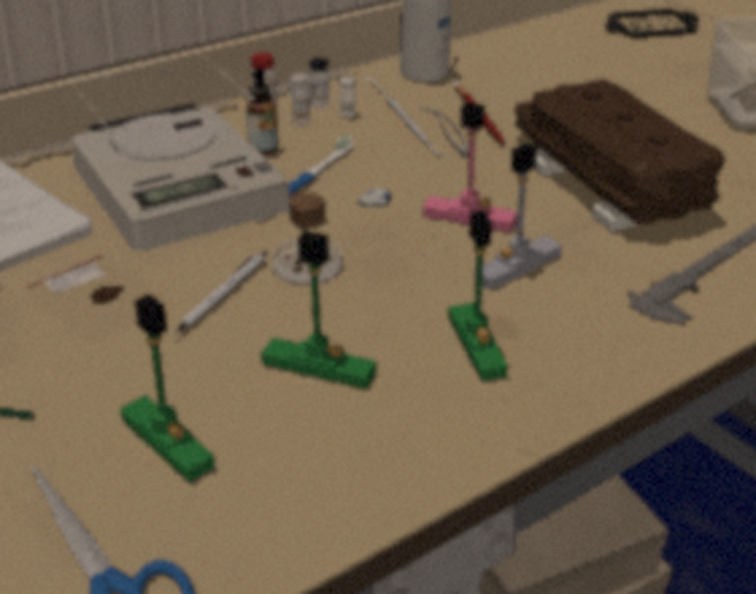

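View pics/c1.png

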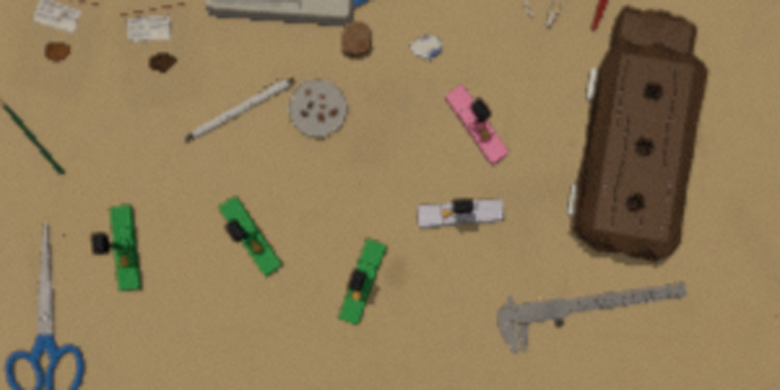

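The candidates are: grey steel gauge at top (307,230) / scene (313,210); pink at top (316,193); greens at top (270,257), (227,242) and (170,244). By the description I want the grey one, next to the timber. Next I'll refine the holes and the gauge pose and check the choice in a close crop.

```bash
cat >> h.py <<'E'
from scipy.optimize import least_squares
def darkblob(pic,u,r=7,th=None):
    g=cv2.cvtColor(pic["pixels"],cv2.COLOR_BGR2GRAY).astype(float);x,y=np.round(u).astype(int)
    s=g[y-r:y+r+1,x-r:x+r+1];wt=np.clip(np.percentile(s,50)*0.8-s,0,None)
    yy,xx=np.mgrid[y-r:y+r+1,x-r:x+r+1];return np.array([(wt*xx).sum(),(wt*yy).sum()])/wt.sum()
E
python3 - <<'E'
from h import *
ps={n:vision.snapshot(n) for n in("scene","top")}
top,sc=ps["top"],ps["scene"]
g0=np.array([0.508,0.168,0.082])
H=[[.448,.178,.084],[.510,.168,.082],[.567,.161,.082]]
for p in(top,sc):
    print([np.round(np.r_[u:=darkblob(p,proj(p,h),5),ray(p,*u,0.082)[:2]*1000],1) for h in H])
    m=vision.mark_of(p,"timber")[0]
    for r in vision.mark_of(p,"hole_1")[:3]: print(np.round(ray(p,*proj(p,w(p,r["at"])),0.082)*1000,1))
for p in(top,sc):
    for c in vision.cut_out(p,"depth_gauge"):
        m=c["pixels"].astype(np.uint8);ys,xs=np.nonzero(m);col=p["pixels"][ys,xs].mean(0)
        print(round(c["p"],2),xs.mean().round(),ys.mean().round(),len(xs),col.round())
    for k in vision.mark_of(p,"gauge_knob"): print("knob",np.round(w(p,k["at"])*1000),np.round(ray(p,*proj(p,w(p,k["at"])),0.116)*1000))
# bar from colour (grey) around gauge in top
u=proj(top,[.448,.364,.014]).astype(int);a=top["pixels"][u[1]-16:u[1]+16,u[0]-28:u[0]+28]
b=sc["pixels"][180:260,280:350]
hsv=cv2.cvtColor(a,cv2.COLOR_BGR2HSV);m=((hsv[...,1]<60)&(hsv[...,2]>90)).astype(np.uint8)
ys,xs=np.nonzero(m);rect=cv2.minAreaRect(np.c_[xs,ys].astype(np.float32));print(rect)
bx=cv2.boxPoints(rect)+[u[0]-28,u[1]-16];W=np.array([ray(top,*q,0.014)[:2] for q in bx]);print(W.round(4),W.mean(0))
k=darkblob(top,proj(top,[.449,.364,.128]),6);print("knobtop",ray(top,*k,.125))
cv2.imwrite("pics/d.png",np.hstack([cv2.resize(a,(560,320),interpolation=2),cv2.resize(b,(240,320))[:320]]))
cv2.imwrite("pics/m.png",m*255)
E
```

```text
[array([374.2, 227.5, 448.2, 178.7]), array([377.5, 205.9, 507.3, 167.1]), array([380.8, 184.7, 565.9, 155.3])]
[446.6 182.7  82. ]
[508.7 171.3  82. ]
[array([363.8, 202.1, 446.5, 183.6]), array([351.6, 193.1, 506.5, 168. ]), array([338.8, 185.4, 567. , 158.7])]
[569.4 154.6  82. ]
[507.4 165.5  82. ]
0.81 175.0 244.0 299 [47. 94. 46.]
0.79 225.0 239.0 256 [49. 98. 47.]
0.76 269.0 257.0 280 [ 54. 103.  55.]
0.64 313.0 197.0 312 [100.  91. 149.]
0.53 306.0 231.0 277 [125. 127. 135.]
knob [447. 361. 116.] [447. 361. 116.]
knob [376. 471. 119.] [376. 471. 116.]
knob [428. 591. 117.] [428. 591. 116.]
knob [417. 736. 118.] [418. 737. 116.]
knob [544. 336. 116.] [544. 336. 116.]
0.95 294.0 220.0 367 [ 69.  64. 109.]
0.9 179.0 300.0 771 [40. 70. 45.]
0.81 312.0 236.0 516 [73. 78. 85.]
0.63 237.0 273.0 769 [40. 69. 45.]
0.26 313.0 208.0 91 [22. 26. 30.]
knob [449. 180.  84.] [406. 232. 116.]
knob [427. 598. 116.] [427. 598. 116.]
knob [376. 478. 117.] [377. 477. 116.]
knob [418. 734. 116.] [418. 734. 116.]
knob [445. 364. 114.] [443. 367. 116.]
knob [549. 346. 117.] [550. 345. 116.]
((29.879310607910156, 17.551725387573242), (8.719776153564453, 32.38773727416992), 85.2363510131836)
[[0.4559 0.4082]
 [0.4613 0.3152]
 [0.4362 0.3139]
 [0.4309 0.4067]] [0.44608543 0.36099786]
knobtop [0.44454992 0.36187805 0.125     ]
```

View pics/d.png

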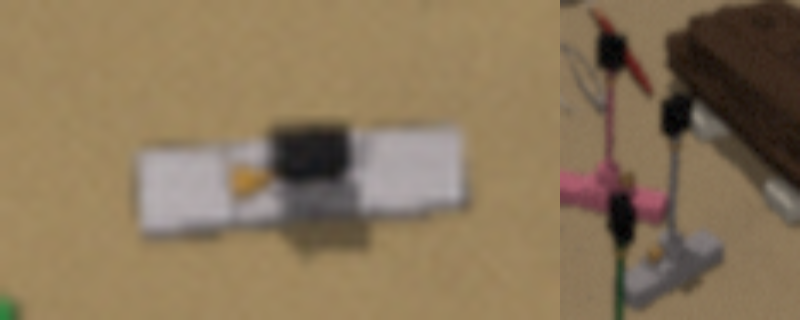

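The crop shows the grey steel gauge, with its black knob, standing at top crop centre (300,190). Its foot measures 93 x 25 mm at about (0.446, 0.361), with its x axis at +3.4°. The holes lie on a line through about (0.507, 0.168) at -11.3°, with a spacing of 60 mm. I'll start moving.

Emit:
drive_tool(
  increments=[
    {"rz": -0.15, "gripper": 0.6},
    {"rz": -0.15},
    {"rz": -0.15},
    {"rz": -0.15},
    {"rz": -0.15},
  ],
  force=30,
)

```text
validation failed for argument at $.in...
```

Emit:
drive_tool(
  increments=[
    {"rz": -0.15},
    {"rz": -0.15},
    {"rz": -0.15},
    {"x": 40, "y": 12},
    {"x": 40, "y": 12},
  ],
)

```text
validation failed for argument at $.in...
```

Emit:
drive_tool(
  increments=[
    {"x": 40, "y": 14},
    {"x": 40, "y": 14},
    {"x": 40, "y": 14},
    {"x": 40, "y": 14},
    {"x": 40, "y": 14},
  ],
)

```text
validation failed for argument at $.in...
```

Emit:
drive_tool(
  increments=[
    {"x": 40, "y": 14},
    {"x": 40, "y": 14},
    {"x": 40, "y": 14},
    {"x": 40, "y": 14},
    {"x": 40, "y": 14},
  ],
)

```text
validation failed for argument at $.in...
```

Emit:
drive_tool(
  increments=[
    {"x": 40, "y": 14},
    {"x": 40, "y": 14},
    {"x": 40, "y": 14},
    {"x": 40, "y": 14},
    {},
  ],
)

```text
validation failed for argument at $.in...
```

Each row probably needs every field, so I'll try full rows.

Emit:
drive_tool(
  increments=[
    {"rx": 0, "ry": 0, "rz": -0.15, "x": 0, "y": 0, "z": 0, "gripper": 0.6},
    {"rx": 0, "ry": 0, "rz": -0.15, "x": 0, "y": 0, "z": 0, "gripper": 0.6},
    {"rx": 0, "ry": 0, "rz": -0.15, "x": 0, "y": 0, "z": 0, "gripper": 0.6},
    {"rx": 0, "ry": 0, "rz": -0.15, "x": 0, "y": 0, "z": 0, "gripper": 0.6},
    {"rx": 0, "ry": 0, "rz": -0.15, "x": 0, "y": 0, "z": 0, "gripper": 0.6},
  ],
  force=30,
)

```text
clock: 1.8
position: [0.2302, -0.4995, 0.2055]
eef_rot: [[0.374, 0.928, 0.0], [0.928, -0.374, -0.0], [-0.0, 0.0, -1.0]]
contact_force: [-0.1, -0.5, -0.1]
opening: 0.0583
grip_force: 0.0
```

Emit:
drive_tool(
  increments=[
    {"rx": 0, "ry": 0, "rz": -0.15, "x": 0, "y": 0, "z": 0, "gripper": 0.6},
    {"rx": 0, "ry": 0, "rz": -0.15, "x": 0, "y": 0, "z": 0, "gripper": 0.6},
    {"rx": 0, "ry": 0, "rz": -0.15, "x": 0, "y": 0, "z": 0, "gripper": 0.6},
    {"rx": 0, "ry": 0, "rz": 0, "x": 40, "y": 12, "z": 0, "gripper": 0.6},
    {"rx": 0, "ry": 0, "rz": 0, "x": 40, "y": 12, "z": 0, "gripper": 0.6},
  ],
)

```text
clock: 2.3
position: [0.2491, -0.4177, 0.2048]
eef_rot: [[-0.059, 0.998, -0.0], [0.998, 0.059, 0.001], [0.001, -0.0, -1.0]]
contact_force: [-0.4, 0.5, 0.0]
opening: 0.0564
grip_force: 0.0
```

Emit:
drive_tool(
  increments=[
    {"rx": 0, "ry": 0, "rz": 0, "x": 40, "y": 13, "z": 0, "gripper": 0.6},
    {"rx": 0, "ry": 0, "rz": 0, "x": 40, "y": 13, "z": 0, "gripper": 0.6},
    {"rx": 0, "ry": 0, "rz": 0, "x": 40, "y": 13, "z": 0, "gripper": 0.6},
    {"rx": 0, "ry": 0, "rz": 0, "x": 40, "y": 13, "z": 0, "gripper": 0.6},
    {"rx": 0, "ry": 0, "rz": 0, "x": 40, "y": 13, "z": 0, "gripper": 0.6},
  ],
)

```text
clock: 2.8
position: [0.302, -0.2131, 0.2057]
eef_rot: [[-0.06, 0.998, 0.001], [0.998, 0.06, -0.001], [-0.001, 0.001, -1.0]]
contact_force: [1.8, -0.2, -0.9]
opening: 0.0566
grip_force: 0.0
```

Emit:
drive_tool(
  increments=[
    {"rx": 0, "ry": 0, "rz": 0, "x": 40, "y": 13, "z": 0, "gripper": 0.6},
    {"rx": 0, "ry": 0, "rz": 0, "x": 40, "y": 13, "z": 0, "gripper": 0.6},
    {"rx": 0, "ry": 0, "rz": 0, "x": 40, "y": 13, "z": 0, "gripper": 0.6},
    {"rx": 0, "ry": 0, "rz": 0, "x": 40, "y": 13, "z": 0, "gripper": 0.6},
    {"rx": 0, "ry": 0, "rz": 0, "x": 40, "y": 13, "z": 0, "gripper": 0.6},
  ],
)

```text
clock: 3.3
position: [0.3548, -0.0094, 0.2059]
eef_rot: [[-0.061, 0.998, 0.002], [0.998, 0.061, -0.0], [-0.001, 0.002, -1.0]]
contact_force: [0.4, -0.6, 0.4]
opening: 0.0562
grip_force: 0.0
```

Emit:
drive_tool(
  increments=[
    {"rx": 0, "ry": 0, "rz": 0, "x": 40, "y": 13, "z": 0, "gripper": 0.6},
    {"rx": 0, "ry": 0, "rz": 0, "x": 40, "y": 13, "z": 0, "gripper": 0.6},
    {"rx": 0, "ry": 0, "rz": 0, "x": 40, "y": 13, "z": 0, "gripper": 0.6},
    {"rx": 0, "ry": 0, "rz": 0, "x": 40, "y": 13, "z": 0, "gripper": 0.6},
    {"rx": 0, "ry": 0, "rz": 0, "x": 40, "y": 13, "z": 0, "gripper": 0.6},
  ],
)

```text
clock: 3.8
position: [0.4074, 0.1945, 0.2057]
eef_rot: [[-0.062, 0.998, 0.001], [0.998, 0.062, -0.0], [-0.0, 0.001, -1.0]]
contact_force: [0.3, 0.1, -0.2]
opening: 0.0566
grip_force: 0.0
```

Emit:
drive_tool(
  increments=[
    {"rx": 0, "ry": 0, "rz": 0, "x": 41, "y": 12, "z": 0, "gripper": 0.6},
    {"rx": 0, "ry": 0, "rz": 0, "x": 41, "y": 12, "z": 0, "gripper": 0.6},
    {"rx": 0, "ry": 0, "rz": 0, "x": 41, "y": 12, "z": 0, "gripper": 0.6},
    {"rx": 0, "ry": 0, "rz": 0, "x": 41, "y": 12, "z": 0, "gripper": 0.6},
    {"rx": 0, "ry": 0, "rz": 0, "x": 0, "y": 0, "z": 40, "gripper": 0.6},
  ],
)

```text
clock: 4.3
position: [0.4489, 0.3659, 0.1708]
eef_rot: [[-0.065, 0.998, 0.011], [0.998, 0.065, 0.009], [0.009, 0.012, -1.0]]
contact_force: [1.1, -0.0, 0.7]
opening: 0.0565
grip_force: 0.0
```

```bash
python3 - <<'E'
from h import *
s=telemetry.state();print(s["position"],s["opening"])
out=[]
for n in("top","scene"):
    p=vision.snapshot(n);u=proj(p,[.446,.362,.116]).astype(int)
    c=p["pixels"][u[1]-40:u[1]+40,u[0]-50:u[0]+50].copy();out.append(cv2.resize(c,(400,320),interpolation=2))
cv2.imwrite("pics/e.png",np.hstack(out))
E
```

```text
[0.44887175 0.3658765  0.17083278] 0.056499678402739256
```

View pics/e.png

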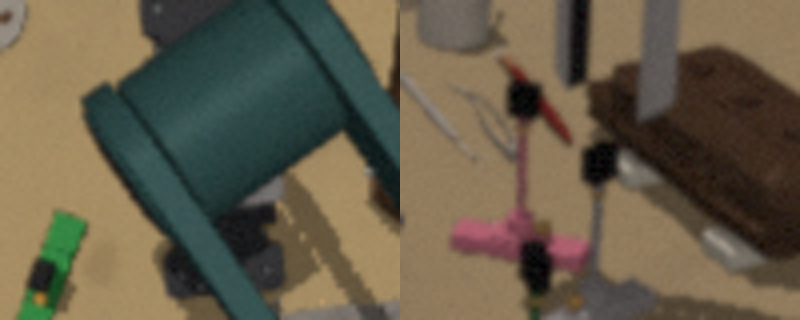

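The scene half of the crop shows the open fingers above and either side of the grey gauge's knob at crop (600,160). The top view is hidden by the arm. I'll descend with a small correction and grip.

Emit:
drive_tool(
  increments=[
    {"rx": 0, "ry": 0, "rz": 0, "x": -2, "y": -1, "z": 10, "gripper": 0.6},
    {"rx": 0, "ry": 0, "rz": 0, "x": 0, "y": 0, "z": 20, "gripper": 0.6},
    {"rx": 0, "ry": 0, "rz": 0, "x": 0, "y": 0, "z": 20, "gripper": 0.6},
    {"rx": 0, "ry": 0, "rz": 0, "x": 0, "y": 0, "z": 14, "gripper": 0.6},
    {"rx": 0, "ry": 0, "rz": 0, "x": 0, "y": 0, "z": 0, "gripper": 0.6},
  ],
)

```text
clock: 4.9
position: [0.4437, 0.3558, 0.1003]
eef_rot: [[-0.06, 0.998, -0.002], [0.998, 0.06, -0.002], [-0.001, -0.002, -1.0]]
contact_force: [-0.2, -0.1, -0.1]
opening: 0.0561
grip_force: 0.0
```

Emit:
drive_tool(
  increments=[
    {"rx": 0, "ry": 0, "rz": 0, "x": 6, "y": 2, "z": 0, "gripper": 0.6},
    {"rx": 0, "ry": 0, "rz": 0, "x": 0, "y": 0, "z": 0, "gripper": 0.6},
    {"rx": 0, "ry": 0, "rz": 0, "x": 0, "y": 0, "z": 0, "gripper": 0.35},
    {"rx": 0, "ry": 0, "rz": 0, "x": 0, "y": 0, "z": 0, "gripper": 0.25},
    {"rx": 0, "ry": 0, "rz": 0, "x": 0, "y": 0, "z": 0, "gripper": 0.2},
  ],
)

```text
clock: 5.4
position: [0.4461, 0.3634, 0.1019]
eef_rot: [[-0.061, 0.998, 0.001], [0.998, 0.061, 0.0], [0.0, 0.001, -1.0]]
contact_force: [0.7, 0.9, 0.3]
opening: 0.0359
grip_force: 0.0
```

Emit:
drive_tool(
  increments=[
    {"rx": 0, "ry": 0, "rz": 0, "x": 0, "y": 0, "z": 0, "gripper": 0.15},
    {"rx": 0, "ry": 0, "rz": 0, "x": 0, "y": 0, "z": 0, "gripper": 0.1},
    {"rx": 0, "ry": 0, "rz": 0, "x": 0, "y": 0, "z": 0, "gripper": 0.05},
    {"rx": 0, "ry": 0, "rz": 0, "x": 0, "y": 0, "z": 0, "gripper": 0},
    {"rx": 0, "ry": 0, "rz": 0, "x": 0, "y": 0, "z": 0, "gripper": 0},
  ],
)

```text
clock: 5.9
position: [0.4459, 0.3632, 0.1014]
eef_rot: [[-0.061, 0.998, -0.0], [0.998, 0.061, -0.0], [-0.0, -0.0, -1.0]]
contact_force: [0.1, -0.2, -0.0]
opening: 0.0138
grip_force: 30.0
```

Gripped: the opening is 13.8 mm on the 14 mm knob. I'll lift gently and turn to the timber's axis.

Emit:
drive_tool(
  increments=[
    {"rx": 0, "ry": 0, "rz": 0, "x": 0, "y": 0, "z": -10, "gripper": 0},
    {"rx": 0, "ry": 0, "rz": 0, "x": 0, "y": 0, "z": -30, "gripper": 0},
    {"rx": 0, "ry": 0, "rz": 0.08, "x": 0, "y": 0, "z": -30, "gripper": 0},
    {"rx": 0, "ry": 0, "rz": 0.1, "x": 0, "y": 0, "z": -30, "gripper": 0},
    {"rx": 0, "ry": 0, "rz": 0.077, "x": 0, "y": 0, "z": -20, "gripper": 0},
  ],
)

```text
clock: 6.4
position: [0.4464, 0.3635, 0.2243]
eef_rot: [[0.198, 0.98, 0.002], [0.98, -0.198, 0.001], [0.002, 0.002, -1.0]]
contact_force: [0.5, -0.4, -2.0]
opening: 0.0136
grip_force: 30.0
```

Emit:
drive_tool(
  increments=[
    {"rx": 0, "ry": 0, "rz": 0, "x": -20, "y": 4, "z": 0, "gripper": 0},
    {"rx": 0, "ry": 0, "rz": 0, "x": -30, "y": 6, "z": 0, "gripper": 0},
    {"rx": 0, "ry": 0, "rz": 0, "x": -30, "y": 7, "z": 0, "gripper": 0},
    {"rx": 0, "ry": 0, "rz": 0, "x": -30, "y": 7, "z": 0, "gripper": 0},
    {"rx": 0, "ry": 0, "rz": 0, "x": -30, "y": 6, "z": 0, "gripper": 0},
  ],
)

```text
clock: 6.9
position: [0.4478, 0.2188, 0.2215]
eef_rot: [[0.194, 0.981, -0.0], [0.981, -0.194, -0.0], [-0.001, -0.0, -1.0]]
contact_force: [0.3, -0.2, -2.6]
opening: 0.0142
grip_force: 30.0
```

Emit:
drive_tool(
  increments=[
    {"rx": 0, "ry": 0, "rz": 0, "x": -25, "y": 5, "z": 0, "gripper": 0},
    {"rx": 0, "ry": 0, "rz": 0, "x": -13, "y": 3, "z": 0, "gripper": 0},
    {"rx": 0, "ry": 0, "rz": 0, "x": 0, "y": 0, "z": 10, "gripper": 0},
    {"rx": 0, "ry": 0, "rz": 0, "x": 0, "y": 0, "z": 0, "gripper": 0},
    {"rx": 0, "ry": 0, "rz": 0, "x": 0, "y": 0, "z": 0, "gripper": 0},
  ],
)

```text
clock: 7.4
position: [0.4481, 0.1822, 0.2105]
eef_rot: [[0.194, 0.981, -0.002], [0.981, -0.194, 0.0], [-0.0, -0.002, -1.0]]
contact_force: [-0.2, 0.8, -2.1]
opening: 0.014
grip_force: 30.0
```

```bash
python3 - <<'E'
from h import *
s=telemetry.state();print(s["position"],s["opening"],s["contact_force"])
out=[]
for n in("top","scene"):
    p=vision.snapshot(n);u=proj(p,[.46,.18,.12]).astype(int)
    for t in("gauge_knob","depth_gauge"):
        for r in vision.mark_of(p,t):
            q=w(p,r["at"])
            if abs(q[1]-.18)<.05: print(n,t,round(r["p"],2),q.round(4))
    c=p["pixels"][u[1]-40:u[1]+40,u[0]-50:u[0]+50].copy();out.append(cv2.resize(c,(400,320),interpolation=2))
cv2.imwrite("pics/f.png",np.hstack(out))
E
```

```text
[0.44811496 0.18216492 0.21051537] 0.013983062549109153 [-0.21400573  0.80295987 -2.07843335]
top depth_gauge 0.46 [0.4491 0.1796 0.1082]
scene gauge_knob 0.73 [0.5066 0.1679 0.001 ]
scene gauge_knob 0.45 [0.4464 0.1824 0.2235]
scene depth_gauge 0.76 [0.4519 0.1809 0.1101]
```

View pics/f.png

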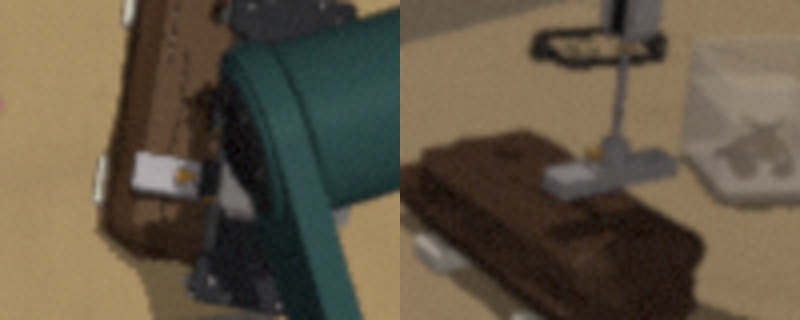

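Crop: on the scene side, the foot hangs level above hole 1 (crop 610,175); on the top side, the bar lies across the timber. I'll lower it.

Emit:
drive_tool(
  increments=[
    {"rx": 0, "ry": 0, "rz": 0, "x": -1.5, "y": 0, "z": 10, "gripper": 0},
    {"rx": 0, "ry": 0, "rz": 0, "x": 0, "y": 0, "z": 10, "gripper": 0},
    {"rx": 0, "ry": 0, "rz": 0, "x": 0, "y": 0, "z": 4, "gripper": 0},
    {"rx": 0, "ry": 0, "rz": 0, "x": 0, "y": 0, "z": 2, "gripper": 0},
    {"rx": 0, "ry": 0, "rz": 0, "x": 0, "y": 0, "z": 0, "gripper": 0},
  ],
)

```text
clock: 8.2
position: [0.448, 0.1796, 0.1848]
eef_rot: [[0.195, 0.981, -0.001], [0.981, -0.195, -0.0], [-0.001, -0.001, -1.0]]
contact_force: [-0.1, -0.2, -2.8]
opening: 0.0138
grip_force: 30.0
```

Emit:
drive_tool(
  increments=[
    {"rx": 0, "ry": 0, "rz": 0, "x": 0, "y": 0, "z": 2, "gripper": 0},
    {"rx": 0, "ry": 0, "rz": 0, "x": 0, "y": 0, "z": 2, "gripper": 0},
    {"rx": 0, "ry": 0, "rz": 0, "x": 0, "y": 0, "z": 1, "gripper": 0},
    {"rx": 0, "ry": 0, "rz": 0, "x": 0, "y": 0, "z": 0, "gripper": 0},
  ],
)

```text
clock: 8.6
position: [0.4488, 0.18, 0.1818]
eef_rot: [[0.195, 0.981, 0.002], [0.981, -0.195, 0.001], [0.001, 0.002, -1.0]]
contact_force: [-0.9, 1.3, 3.9]
opening: 0.0138
grip_force: 30.0
```

Emit:
drive_tool(
  increments=[
    {"rx": 0, "ry": 0, "rz": 0, "x": 0, "y": 0, "z": 1, "gripper": 0},
    {"rx": 0, "ry": 0, "rz": 0, "x": 0, "y": 0, "z": 1, "gripper": 0},
    {"rx": 0, "ry": 0, "rz": 0, "x": 0, "y": 0, "z": 1, "gripper": 0},
    {"rx": 0, "ry": 0, "rz": 0, "x": 0, "y": 0, "z": 0, "gripper": 0},
  ],
)

```text
clock: 9.0
position: [0.4487, 0.1799, 0.1775]
eef_rot: [[0.195, 0.981, 0.001], [0.981, -0.195, 0.0], [0.001, 0.001, -1.0]]
contact_force: [0.8, 1.1, 4.2]
opening: 0.014
grip_force: 30.0
```

```bash
python3 - <<'E'
from h import *
s=telemetry.state();print(s["position"],s["contact_force"])
out=[]
for n in("top","scene"):
    p=vision.snapshot(n);u=proj(p,[.448,.18,.10]).astype(int)
    for r in vision.mark_of(p,"depth_gauge"):
            q=w(p,r["at"])
            if abs(q[1]-.18)<.05: print(n,round(r["p"],2),q.round(4), (ray(p,*proj(p,q),.082)).round(4))
    c=p["pixels"][u[1]-30:u[1]+30,u[0]-37:u[0]+38].copy();out.append(cv2.resize(c,(400,320),interpolation=2))
cv2.imwrite("pics/g.png",np.hstack(out))
E
```

```text
[0.44870583 0.17993813 0.17749208] [0.79706262 1.05096519 4.20435421]
top 0.66 [0.4501 0.1757 0.0819] [0.4501 0.1758 0.082 ]
scene 0.86 [0.4487 0.177  0.0843] [0.4518 0.1732 0.082 ]
```

View pics/g.png

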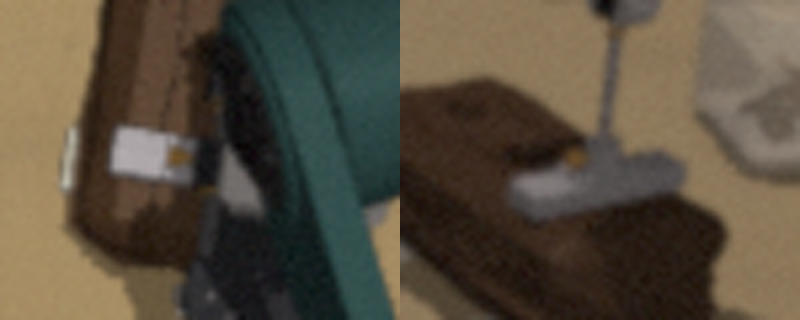

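Crop: the foot sits flat on the wood over hole 1 (scene crop 600,180). The force stays at the sliding value of about 4 N with the tip 4 mm down, so the rod is in the hole. I'll keep pushing.

Emit:
drive_tool(
  increments=[
    {"rx": 0, "ry": 0, "rz": 0, "x": 0, "y": 0, "z": 3, "gripper": 0},
    {"rx": 0, "ry": 0, "rz": 0, "x": 0, "y": 0, "z": 3, "gripper": 0},
    {"rx": 0, "ry": 0, "rz": 0, "x": 0, "y": 0, "z": 3, "gripper": 0},
    {"rx": 0, "ry": 0, "rz": 0, "x": 0, "y": 0, "z": 2, "gripper": 0},
    {"rx": 0, "ry": 0, "rz": 0, "x": 0, "y": 0, "z": 0, "gripper": 0},
  ],
)

```text
clock: 9.7
position: [0.4485, 0.1798, 0.1659]
eef_rot: [[0.195, 0.981, 0.0], [0.981, -0.195, 0.0], [0.0, 0.0, -1.0]]
contact_force: [2.1, 1.8, 3.0]
opening: 0.0137
grip_force: 30.0
```

Emit:
drive_tool(
  increments=[
    {"rx": 0, "ry": 0, "rz": 0, "x": 0, "y": 0, "z": 1, "gripper": 0},
    {"rx": 0, "ry": 0, "rz": 0, "x": 0, "y": 0, "z": 1, "gripper": 0},
    {"rx": 0, "ry": 0, "rz": 0, "x": 0, "y": 0, "z": 1, "gripper": 0},
    {"rx": 0, "ry": 0, "rz": 0, "x": 0, "y": 0, "z": 0, "gripper": 0},
  ],
)

```text
clock: 10.1
position: [0.4485, 0.1798, 0.1635]
eef_rot: [[0.195, 0.981, 0.0], [0.981, -0.195, 0.0], [0.0, 0.0, -1.0]]
contact_force: [1.7, 1.1, 3.1]
opening: 0.0135
grip_force: 30.0
```

Emit:
drive_tool(
  increments=[
    {"rx": 0, "ry": 0, "rz": 0, "x": 0, "y": 0, "z": 1, "gripper": 0},
    {"rx": 0, "ry": 0, "rz": 0, "x": 0, "y": 0, "z": 1, "gripper": 0},
    {"rx": 0, "ry": 0, "rz": 0, "x": 0, "y": 0, "z": 1, "gripper": 0},
    {"rx": 0, "ry": 0, "rz": 0, "x": 0, "y": 0, "z": 0, "gripper": 0},
  ],
)

```text
clock: 10.5
position: [0.4484, 0.1798, 0.1603]
eef_rot: [[0.195, 0.981, 0.0], [0.981, -0.195, 0.0], [0.0, 0.0, -1.0]]
contact_force: [3.2, 2.4, 3.7]
opening: 0.0136
grip_force: 30.0
```

Emit:
drive_tool(
  increments=[
    {"rx": 0, "ry": 0, "rz": 0, "x": 0.5, "y": 0.5, "z": 1, "gripper": 0},
    {"rx": 0, "ry": 0, "rz": 0, "x": 0, "y": 0, "z": 1, "gripper": 0},
    {"rx": 0, "ry": 0, "rz": 0, "x": 0, "y": 0, "z": 1, "gripper": 0},
    {"rx": 0, "ry": 0, "rz": 0, "x": 0, "y": 0, "z": 0, "gripper": 0},
  ],
)

```text
clock: 10.9
position: [0.4487, 0.18, 0.1571]
eef_rot: [[0.195, 0.981, -0.001], [0.981, -0.195, -0.001], [-0.001, -0.001, -1.0]]
contact_force: [1.4, 1.2, 3.3]
opening: 0.0138
grip_force: 30.0
```

Relieved. Depth is now about 24 mm.

Emit:
drive_tool(
  increments=[
    {"rx": 0, "ry": 0, "rz": 0, "x": 0.2, "y": 0.2, "z": 1, "gripper": 0},
    {"rx": 0, "ry": 0, "rz": 0, "x": 0, "y": 0, "z": 1, "gripper": 0},
    {"rx": 0, "ry": 0, "rz": 0, "x": 0, "y": 0, "z": 1, "gripper": 0},
    {"rx": 0, "ry": 0, "rz": 0, "x": 0, "y": 0, "z": 0, "gripper": 0},
  ],
)

```text
clock: 11.3
position: [0.4488, 0.1801, 0.1547]
eef_rot: [[0.195, 0.981, -0.001], [0.981, -0.195, -0.0], [-0.001, -0.0, -1.0]]
contact_force: [0.6, 2.0, 5.5]
opening: 0.0139
grip_force: 30.0
```

Emit:
drive_tool(
  increments=[
    {"rx": 0, "ry": 0, "rz": 0, "x": 0.1, "y": 0, "z": 1, "gripper": 0},
    {"rx": 0, "ry": 0, "rz": 0, "x": 0, "y": 0, "z": 0, "gripper": 0},
    {"rx": 0, "ry": 0, "rz": 0, "x": 0, "y": 0, "z": 0, "gripper": 0},
  ],
)

```text
clock: 11.6
position: [0.4489, 0.1802, 0.154]
eef_rot: [[0.195, 0.981, -0.0], [0.981, -0.195, -0.001], [-0.001, -0.0, -1.0]]
contact_force: [0.3, 1.8, 6.3]
opening: 0.0141
grip_force: 30.0
```

The force rises about 1 N/mm at about 26.5 mm, so hole 1 is a nail hole. On to hole 2.

Emit:
drive_tool(
  increments=[
    {"rx": 0, "ry": 0, "rz": 0, "x": 0, "y": 0, "z": -5, "gripper": 0},
    {"rx": 0, "ry": 0, "rz": 0, "x": 0, "y": 0, "z": -20, "gripper": 0},
    {"rx": 0, "ry": 0, "rz": 0, "x": 0, "y": 0, "z": -20, "gripper": 0},
    {"rx": 0, "ry": 0, "rz": 0, "x": 0, "y": 0, "z": 0, "gripper": 0},
    {"rx": 0, "ry": 0, "rz": 0, "x": 0, "y": 0, "z": 0, "gripper": 0},
  ],
)

```text
clock: 12.1
position: [0.4482, 0.1799, 0.1967]
eef_rot: [[0.195, 0.981, -0.003], [0.981, -0.195, -0.002], [-0.002, -0.003, -1.0]]
contact_force: [-0.7, 0.0, -2.3]
opening: 0.0137
grip_force: 30.0
```

Emit:
drive_tool(
  increments=[
    {"rx": 0, "ry": 0, "rz": 0, "x": 0, "y": 20, "z": 0, "gripper": 0},
    {"rx": 0, "ry": 0, "rz": 0, "x": 0, "y": 20, "z": 0, "gripper": 0},
    {"rx": 0, "ry": 0, "rz": 0, "x": 0, "y": 20, "z": 0, "gripper": 0},
    {"rx": 0, "ry": 0, "rz": 0, "x": 0, "y": 0, "z": 0, "gripper": 0},
    {"rx": 0, "ry": 0, "rz": 0, "x": 0, "y": 0, "z": 0, "gripper": 0},
  ],
)

```text
clock: 12.6
position: [0.5067, 0.1683, 0.196]
eef_rot: [[0.195, 0.981, -0.005], [0.981, -0.195, -0.001], [-0.002, -0.005, -1.0]]
contact_force: [-0.7, 0.8, -2.0]
opening: 0.0138
grip_force: 30.0
```

```bash
python3 - <<'E'
from h import *
s=telemetry.state();print(s["position"],s["contact_force"])
out=[]
for n in("top","scene"):
    p=vision.snapshot(n);u=proj(p,[.507,.168,.10]).astype(int)
    for t in("depth_gauge","gauge_tip","hole_1"):
      for r in vision.mark_of(p,t):
            q=w(p,r["at"])
            if abs(q[1]-.17)<.05: print(n,t,round(r["p"],2),q.round(4), (ray(p,*proj(p,q),.082)).round(4))
    c=p["pixels"][u[1]-30:u[1]+30,u[0]-37:u[0]+38].copy();out.append(cv2.resize(c,(400,320),interpolation=2))
cv2.imwrite("pics/i.png",np.hstack(out))
E
```

```text
[0.50669256 0.16832126 0.19603884] [-0.66322132  0.8179705  -2.02256895]
top depth_gauge 0.58 [0.507  0.1671 0.1219] [0.5116 0.1599 0.082 ]
top hole_1 0.7 [0.5655 0.161  0.0835] [0.5657 0.1608 0.082 ]
top hole_1 0.68 [0.5092 0.1697 0.0871] [0.5098 0.1688 0.082 ]
top hole_1 0.62 [0.4466 0.1801 0.084 ] [0.4467 0.1798 0.082 ]
scene depth_gauge 0.77 [0.5081 0.1665 0.1272] [0.5821 0.0836 0.082 ]
scene hole_1 0.96 [0.4518 0.1797 0.0852] [0.4562 0.1745 0.082 ]
scene hole_1 0.83 [0.5655 0.1577 0.0809] [0.5638 0.1596 0.082 ]
scene hole_1 0.79 [0.508  0.1667 0.0817] [0.5076 0.1672 0.082 ]
```

View pics/i.png

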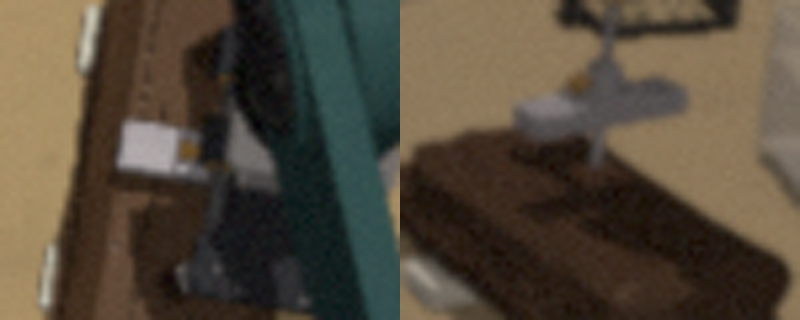

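Crop: on the scene side, the extended rod tip at crop (597,160) hovers over hole 2. I'll lower it.

Emit:
drive_tool(
  increments=[
    {"rx": 0, "ry": 0, "rz": 0, "x": 1, "y": 0.7, "z": 6, "gripper": 0},
    {"rx": 0, "ry": 0, "rz": 0, "x": 0, "y": 0, "z": 4, "gripper": 0},
    {"rx": 0, "ry": 0, "rz": 0, "x": 0, "y": 0, "z": 2, "gripper": 0},
    {"rx": 0, "ry": 0, "rz": 0, "x": 0, "y": 0, "z": 2, "gripper": 0},
    {"rx": 0, "ry": 0, "rz": 0, "x": 0, "y": 0, "z": 1, "gripper": 0},
  ],
)

```text
clock: 13.5
position: [0.5088, 0.1695, 0.1831]
eef_rot: [[0.195, 0.981, -0.0], [0.981, -0.195, -0.0], [-0.0, -0.0, -1.0]]
contact_force: [-0.2, -0.0, -3.2]
opening: 0.0137
grip_force: 30.0
```

Emit:
drive_tool(
  increments=[
    {"rx": 0, "ry": 0, "rz": 0, "x": 0, "y": 0, "z": 1, "gripper": 0},
    {"rx": 0, "ry": 0, "rz": 0, "x": 0, "y": 0, "z": 1, "gripper": 0},
    {"rx": 0, "ry": 0, "rz": 0, "x": 0, "y": 0, "z": 1, "gripper": 0},
    {"rx": 0, "ry": 0, "rz": 0, "x": 0, "y": 0, "z": 0, "gripper": 0},
  ],
)

```text
clock: 13.9
position: [0.5088, 0.1695, 0.1804]
eef_rot: [[0.195, 0.981, -0.0], [0.981, -0.195, -0.0], [-0.0, -0.0, -1.0]]
contact_force: [0.1, 0.0, -2.3]
opening: 0.0138
grip_force: 30.0
```

Emit:
drive_tool(
  increments=[
    {"rx": 0, "ry": 0, "rz": 0, "x": 0, "y": -0.8, "z": 1, "gripper": 0},
    {"rx": 0, "ry": 0, "rz": 0, "x": 0, "y": 0, "z": 1, "gripper": 0},
    {"rx": 0, "ry": 0, "rz": 0, "x": 0, "y": 0, "z": 1, "gripper": 0},
    {"rx": 0, "ry": 0, "rz": 0, "x": 0, "y": 0, "z": 0, "gripper": 0},
  ],
)

```text
clock: 14.3
position: [0.508, 0.1697, 0.1773]
eef_rot: [[0.195, 0.981, -0.0], [0.981, -0.195, -0.0], [-0.0, -0.0, -1.0]]
contact_force: [0.1, -0.1, -2.6]
opening: 0.0136
grip_force: 30.0
```

Emit:
drive_tool(
  increments=[
    {"rx": 0, "ry": 0, "rz": 0, "x": 0, "y": 0, "z": 2, "gripper": 0},
    {"rx": 0, "ry": 0, "rz": 0, "x": 0, "y": 0, "z": 1, "gripper": 0},
    {"rx": 0, "ry": 0, "rz": 0, "x": 0, "y": 0, "z": 0, "gripper": 0},
  ],
)

```text
clock: 14.6
position: [0.5079, 0.1697, 0.1742]
eef_rot: [[0.195, 0.981, -0.0], [0.981, -0.195, -0.0], [-0.0, -0.0, -1.0]]
contact_force: [-0.0, -0.5, -3.3]
opening: 0.0139
grip_force: 30.0
```

Emit:
drive_tool(
  increments=[
    {"rx": 0, "ry": 0, "rz": 0, "x": 0, "y": 0, "z": 3, "gripper": 0},
    {"rx": 0, "ry": 0, "rz": 0, "x": 0, "y": 0, "z": 3, "gripper": 0},
    {"rx": 0, "ry": 0, "rz": 0, "x": 0, "y": 0, "z": 3, "gripper": 0},
    {"rx": 0, "ry": 0, "rz": 0, "x": 0, "y": 0, "z": 0, "gripper": 0},
  ],
)

```text
clock: 15.0
position: [0.5077, 0.1696, 0.1646]
eef_rot: [[0.195, 0.981, -0.001], [0.981, -0.195, -0.0], [-0.001, -0.001, -1.0]]
contact_force: [-1.2, 0.2, -3.2]
opening: 0.0136
grip_force: 30.0
```

Emit:
drive_tool(
  increments=[
    {"rx": 0, "ry": 0, "rz": 0, "x": 0, "y": 0, "z": 1, "gripper": 0},
    {"rx": 0, "ry": 0, "rz": 0, "x": 0, "y": 0, "z": 1, "gripper": 0},
    {"rx": 0, "ry": 0, "rz": 0, "x": 0, "y": 0, "z": 1, "gripper": 0},
    {"rx": 0, "ry": 0, "rz": 0, "x": 0, "y": 0, "z": 0, "gripper": 0},
  ],
)

```text
clock: 15.4
position: [0.508, 0.1697, 0.1623]
eef_rot: [[0.195, 0.981, -0.0], [0.981, -0.195, -0.0], [-0.0, -0.0, -1.0]]
contact_force: [-0.2, 0.1, -2.7]
opening: 0.0138
grip_force: 30.0
```

Emit:
drive_tool(
  increments=[
    {"rx": 0, "ry": 0, "rz": 0, "x": 0, "y": 0, "z": 1, "gripper": 0},
    {"rx": 0, "ry": 0, "rz": 0, "x": 0, "y": 0, "z": 1, "gripper": 0},
    {"rx": 0, "ry": 0, "rz": 0, "x": 0, "y": 0, "z": 0, "gripper": 0},
  ],
)

```text
clock: 15.7
position: [0.508, 0.1697, 0.1603]
eef_rot: [[0.195, 0.981, -0.0], [0.981, -0.195, -0.0], [-0.0, -0.0, -1.0]]
contact_force: [-0.6, -0.5, -2.0]
opening: 0.0137
grip_force: 30.0
```

Tip is at about 21 mm.

Emit:
drive_tool(
  increments=[
    {"rx": 0, "ry": 0, "rz": 0, "x": 0, "y": 0, "z": 1, "gripper": 0},
    {"rx": 0, "ry": 0, "rz": 0, "x": 0, "y": 0, "z": 1, "gripper": 0},
    {"rx": 0, "ry": 0, "rz": 0, "x": 0, "y": 0, "z": 0, "gripper": 0},
  ],
)

```text
clock: 16.0
position: [0.508, 0.1697, 0.1582]
eef_rot: [[0.195, 0.981, -0.0], [0.981, -0.195, -0.0], [-0.0, -0.0, -1.0]]
contact_force: [-0.2, -0.5, -3.3]
opening: 0.0138
grip_force: 30.0
```

Emit:
drive_tool(
  increments=[
    {"rx": 0, "ry": 0, "rz": 0, "x": 0, "y": 0, "z": 1, "gripper": 0},
    {"rx": 0, "ry": 0, "rz": 0, "x": 0, "y": 0, "z": 1, "gripper": 0},
    {"rx": 0, "ry": 0, "rz": 0, "x": 0, "y": 0, "z": 0, "gripper": 0},
  ],
)

```text
clock: 16.3
position: [0.508, 0.1697, 0.1562]
eef_rot: [[0.195, 0.981, -0.0], [0.981, -0.195, -0.0], [-0.0, -0.0, -1.0]]
contact_force: [-0.1, -0.1, -2.5]
opening: 0.0142
grip_force: 30.0
```

Emit:
drive_tool(
  increments=[
    {"rx": 0, "ry": 0, "rz": 0, "x": 0, "y": 0, "z": 1, "gripper": 0},
    {"rx": 0, "ry": 0, "rz": 0, "x": 0, "y": 0, "z": 1, "gripper": 0},
    {"rx": 0, "ry": 0, "rz": 0, "x": 0, "y": 0, "z": 0, "gripper": 0},
  ],
)

```text
clock: 16.6
position: [0.5083, 0.1699, 0.1556]
eef_rot: [[0.195, 0.981, 0.001], [0.981, -0.195, 0.0], [0.001, 0.001, -1.0]]
contact_force: [-2.3, 0.6, 3.0]
opening: 0.0138
grip_force: 30.0
```

Emit:
drive_tool(
  increments=[
    {"rx": 0, "ry": 0, "rz": 0, "x": 0, "y": 0, "z": 1, "gripper": 0},
    {"rx": 0, "ry": 0, "rz": 0, "x": 0, "y": 0, "z": 1, "gripper": 0},
    {"rx": 0, "ry": 0, "rz": 0, "x": 0, "y": 0, "z": 0, "gripper": 0},
  ],
)

```text
clock: 16.9
position: [0.5084, 0.1699, 0.1532]
eef_rot: [[0.195, 0.981, 0.001], [0.981, -0.195, 0.0], [0.001, 0.001, -1.0]]
contact_force: [-2.1, 1.2, 5.7]
opening: 0.0138
grip_force: 30.0
```

Emit:
drive_tool(
  increments=[
    {"rx": 0, "ry": 0, "rz": 0, "x": 0, "y": -0.3, "z": 1, "gripper": 0},
    {"rx": 0, "ry": 0, "rz": 0, "x": 0, "y": 0, "z": 0, "gripper": 0},
    {"rx": 0, "ry": 0, "rz": 0, "x": 0, "y": 0, "z": 0, "gripper": 0},
  ],
)

```text
clock: 17.2
position: [0.5083, 0.1699, 0.1526]
eef_rot: [[0.195, 0.981, 0.002], [0.981, -0.195, 0.0], [0.001, 0.002, -1.0]]
contact_force: [-1.5, 1.4, 5.3]
opening: 0.0138
grip_force: 30.0
```

Emit:
drive_tool(
  increments=[
    {"rx": 0, "ry": 0, "rz": 0, "x": 0, "y": -0.3, "z": 1, "gripper": 0},
    {"rx": 0, "ry": 0, "rz": 0, "x": 0, "y": 0, "z": 0, "gripper": 0},
    {"rx": 0, "ry": 0, "rz": 0, "x": 0, "y": 0, "z": 0, "gripper": 0},
  ],
)

```text
clock: 17.5
position: [0.5083, 0.1699, 0.1519]
eef_rot: [[0.195, 0.981, 0.003], [0.981, -0.195, 0.0], [0.001, 0.003, -1.0]]
contact_force: [-1.1, 0.3, 6.3]
opening: 0.0136
grip_force: 30.0
```

Emit:
drive_tool(
  increments=[
    {"rx": 0, "ry": 0, "rz": 0, "x": 0, "y": 0, "z": 1, "gripper": 0},
    {"rx": 0, "ry": 0, "rz": 0, "x": 0, "y": 0, "z": 0, "gripper": 0},
  ],
)

```text
clock: 17.7
position: [0.5082, 0.1699, 0.151]
eef_rot: [[0.195, 0.981, 0.003], [0.981, -0.195, 0.0], [0.001, 0.003, -1.0]]
contact_force: [-0.8, -0.5, 7.5]
opening: 0.0138
grip_force: 30.0
```

```bash
python3 - <<'E'
from h import *
for i in range(4):
    p=vision.snapshot("scene");s=telemetry.state();print(s["position"].round(4),s["contact_force"].round(1))
E
```

```text
[0.5082 0.17   0.1511] [-1.6  0.2  6.9]
[0.5083 0.17   0.1511] [-2.4  0.6  6.9]
[0.5082 0.17   0.1511] [-1.2 -0.1  7. ]
[0.5083 0.1699 0.1511] [-1.5  1.1  7.6]
```

The bottom is at about 28 mm (a steady 7 N), so hole 2 is the other nail hole. Hole 3 must be the bolt hole; I'll move there.

Emit:
drive_tool(
  increments=[
    {"rx": 0, "ry": 0, "rz": 0, "x": 0, "y": 0, "z": -5, "gripper": 0},
    {"rx": 0, "ry": 0, "rz": 0, "x": 0, "y": 0, "z": -20, "gripper": 0},
    {"rx": 0, "ry": 0, "rz": 0, "x": 0, "y": 0, "z": -25, "gripper": 0},
    {"rx": 0, "ry": 0, "rz": 0, "x": 0, "y": 0, "z": 0, "gripper": 0},
    {"rx": 0, "ry": 0, "rz": 0, "x": 0, "y": 0, "z": 0, "gripper": 0},
  ],
)

```text
clock: 18.4
position: [0.5075, 0.1697, 0.1984]
eef_rot: [[0.195, 0.981, -0.001], [0.981, -0.195, -0.0], [-0.0, -0.001, -1.0]]
contact_force: [-0.5, 0.6, -3.4]
opening: 0.0135
grip_force: 30.0
```

Emit:
drive_tool(
  increments=[
    {"rx": 0, "ry": 0, "rz": 0, "x": 0, "y": 20, "z": 0, "gripper": 0},
    {"rx": 0, "ry": 0, "rz": 0, "x": 0, "y": 20, "z": 0, "gripper": 0},
    {"rx": 0, "ry": 0, "rz": 0, "x": 0, "y": 19, "z": 0, "gripper": 0},
    {"rx": 0, "ry": 0, "rz": 0, "x": 0, "y": 0, "z": 0, "gripper": 0},
    {"rx": 0, "ry": 0, "rz": 0, "x": 0, "y": 0, "z": 0, "gripper": 0},
  ],
)

```text
clock: 18.9
position: [0.5643, 0.1581, 0.1969]
eef_rot: [[0.195, 0.981, -0.005], [0.981, -0.195, -0.001], [-0.002, -0.005, -1.0]]
contact_force: [-0.7, 0.4, -2.1]
opening: 0.0139
grip_force: 30.0
```

```bash
python3 - <<'E'
from h import *
out=[]
for n in("top","scene"):
    p=vision.snapshot(n);u=proj(p,[.566,.158,.10]).astype(int)
    s=telemetry.state();print(s["position"].round(4),s["contact_force"].round(1))
    for t in("depth_gauge","gauge_tip","hole_1"):
      for r in vision.mark_of(p,t):
            q=w(p,r["at"])
            if abs(q[1]-.17)<.05: print(n,t,round(r["p"],2),q.round(4))
    if n=="top":
        print([ray(p,*darkblob(p,proj(p,h),5),.082)[:2].round(4) for h in([.448,.179,.082],[.507,.168,.082])])
    c=p["pixels"][u[1]-30:u[1]+30,u[0]-37:u[0]+38].copy();out.append(cv2.resize(c,(400,320),interpolation=2))
cv2.imwrite("pics/j.png",np.hstack(out))
E
```

```text
[0.5642 0.1583 0.1976] [-0.3  0.4 -2.7]
top hole_1 0.93 [0.4473 0.1796 0.0865]
top hole_1 0.86 [0.5654 0.159  0.0812]
top hole_1 0.82 [0.5073 0.1722 0.0833]
[array([0.4516, 0.176 ]), array([0.5056, 0.1674])]
[0.5647 0.1586 0.1994] [-0.4  0.7 -2.3]
scene depth_gauge 0.6 [0.5648 0.1578 0.1292]
scene hole_1 0.93 [0.4513 0.1789 0.0863]
scene hole_1 0.87 [0.5693 0.1591 0.0829]
scene hole_1 0.67 [0.5108 0.1679 0.0836]
```

View pics/j.png

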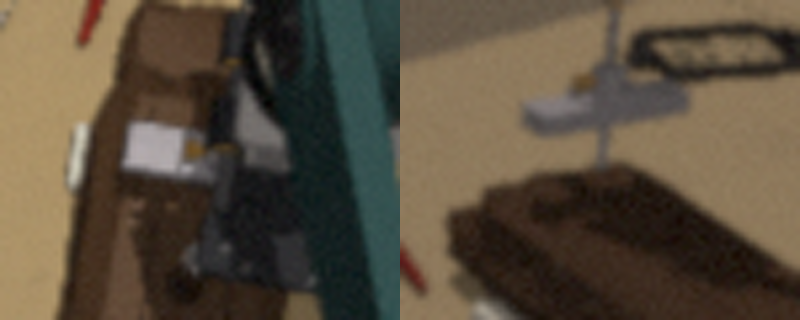

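Crop: on the scene side, the rod tip at crop (603,165) hovers over hole 3 near the tongue. I'll insert gently.

Emit:
drive_tool(
  increments=[
    {"rx": 0, "ry": 0, "rz": 0, "x": 0.6, "y": 2, "z": 6, "gripper": 0},
    {"rx": 0, "ry": 0, "rz": 0, "x": 0, "y": 0, "z": 5, "gripper": 0},
    {"rx": 0, "ry": 0, "rz": 0, "x": 0, "y": 0, "z": 3, "gripper": 0},
    {"rx": 0, "ry": 0, "rz": 0, "x": 0, "y": 0, "z": 2, "gripper": 0},
    {"rx": 0, "ry": 0, "rz": 0, "x": 0, "y": 0, "z": 0, "gripper": 0},
  ],
)

```text
clock: 19.8
position: [0.5672, 0.1585, 0.1828]
eef_rot: [[0.195, 0.981, -0.001], [0.981, -0.195, -0.0], [-0.0, -0.001, -1.0]]
contact_force: [-0.0, 0.0, -2.6]
opening: 0.0137
grip_force: 30.0
```

Emit:
drive_tool(
  increments=[
    {"rx": 0, "ry": 0, "rz": 0, "x": 0, "y": -0.4, "z": 1, "gripper": 0},
    {"rx": 0, "ry": 0, "rz": 0, "x": 0, "y": 0, "z": 1, "gripper": 0},
    {"rx": 0, "ry": 0, "rz": 0, "x": 0, "y": 0, "z": 1, "gripper": 0},
    {"rx": 0, "ry": 0, "rz": 0, "x": 0, "y": 0, "z": 1, "gripper": 0},
    {"rx": 0, "ry": 0, "rz": 0, "x": 0, "y": 0, "z": 0, "gripper": 0},
  ],
)

```text
clock: 20.3
position: [0.567, 0.1586, 0.1793]
eef_rot: [[0.195, 0.981, -0.0], [0.981, -0.195, -0.0], [-0.0, -0.0, -1.0]]
contact_force: [0.1, -0.1, -3.0]
opening: 0.0137
grip_force: 30.0
```

Emit:
drive_tool(
  increments=[
    {"rx": 0, "ry": 0, "rz": 0, "x": 0, "y": 0, "z": 2, "gripper": 0},
    {"rx": 0, "ry": 0, "rz": 0, "x": 0, "y": 0, "z": 2, "gripper": 0},
    {"rx": 0, "ry": 0, "rz": 0, "x": 0, "y": 0, "z": 2, "gripper": 0},
    {"rx": 0, "ry": 0, "rz": 0, "x": 0, "y": 0, "z": 1, "gripper": 0},
    {"rx": 0, "ry": 0, "rz": 0, "x": 0, "y": 0, "z": 0, "gripper": 0},
  ],
)

```text
clock: 20.8
position: [0.5669, 0.1586, 0.1721]
eef_rot: [[0.195, 0.981, -0.001], [0.981, -0.195, -0.0], [-0.0, -0.0, -1.0]]
contact_force: [0.5, 0.3, -3.7]
opening: 0.0138
grip_force: 30.0
```

I'll find the hole centre by touching its walls lightly with the rod, foot clear of the wood.

Emit:
drive_tool(
  increments=[
    {"rx": 0, "ry": 0, "rz": 0, "x": 0, "y": 1, "z": 0, "gripper": 0},
    {"rx": 0, "ry": 0, "rz": 0, "x": 0, "y": 1, "z": 0, "gripper": 0},
    {"rx": 0, "ry": 0, "rz": 0, "x": 0, "y": 1, "z": 0, "gripper": 0},
    {"rx": 0, "ry": 0, "rz": 0, "x": 0, "y": 0, "z": 0, "gripper": 0},
  ],
)

```text
clock: 21.2
position: [0.5702, 0.158, 0.1725]
eef_rot: [[0.195, 0.981, 0.0], [0.981, -0.195, -0.0], [-0.0, 0.0, -1.0]]
contact_force: [-0.4, -0.8, -3.2]
opening: 0.0138
grip_force: 30.0
```

Emit:
drive_tool(
  increments=[
    {"rx": 0, "ry": 0, "rz": 0, "x": 0, "y": 1, "z": 0, "gripper": 0},
    {"rx": 0, "ry": 0, "rz": 0, "x": 0, "y": 0, "z": 0, "gripper": 0},
  ],
)

```text
clock: 21.4
position: [0.5708, 0.1578, 0.1724]
eef_rot: [[0.195, 0.981, -0.001], [0.981, -0.195, -0.0], [-0.0, -0.001, -1.0]]
contact_force: [-0.9, -0.0, -1.1]
opening: 0.0137
grip_force: 30.0
```

Emit:
drive_tool(
  increments=[
    {"rx": 0, "ry": 0, "rz": 0, "x": 0, "y": 1, "z": 0, "gripper": 0},
    {"rx": 0, "ry": 0, "rz": 0, "x": 0, "y": 0, "z": 0, "gripper": 0},
  ],
)

```text
clock: 21.6
position: [0.5712, 0.1578, 0.1724]
eef_rot: [[0.195, 0.981, -0.002], [0.981, -0.195, 0.0], [-0.0, -0.002, -1.0]]
contact_force: [-1.9, 0.9, -1.6]
opening: 0.0139
grip_force: 30.0
```

Emit:
drive_tool(
  increments=[
    {"rx": 0, "ry": 0, "rz": 0, "x": 0, "y": 1, "z": 0, "gripper": 0},
    {"rx": 0, "ry": 0, "rz": 0, "x": 0, "y": 0, "z": 0, "gripper": 0},
  ],
)

```text
clock: 21.8
position: [0.5718, 0.1576, 0.1723]
eef_rot: [[0.194, 0.981, -0.003], [0.981, -0.194, 0.0], [-0.0, -0.003, -1.0]]
contact_force: [-5.1, 1.7, -0.1]
opening: 0.0138
grip_force: 30.0
```

Emit:
drive_tool(
  increments=[
    {"rx": 0, "ry": 0, "rz": 0, "x": 0, "y": -3, "z": 0, "gripper": 0},
    {"rx": 0, "ry": 0, "rz": 0, "x": 0, "y": -3, "z": 0, "gripper": 0},
    {"rx": 0, "ry": 0, "rz": 0, "x": 0, "y": -2, "z": 0, "gripper": 0},
    {"rx": 0, "ry": 0, "rz": 0, "x": 0, "y": -1, "z": 0, "gripper": 0},
    {"rx": 0, "ry": 0, "rz": 0, "x": 0, "y": 0, "z": 0, "gripper": 0},
  ],
)

```text
clock: 22.3
position: [0.5643, 0.1592, 0.1726]
eef_rot: [[0.195, 0.981, 0.001], [0.981, -0.195, -0.0], [0.0, 0.001, -1.0]]
contact_force: [0.3, -0.5, -3.1]
opening: 0.0144
grip_force: 30.0
```

Emit:
drive_tool(
  increments=[
    {"rx": 0, "ry": 0, "rz": 0, "x": 0, "y": -1, "z": 0, "gripper": 0},
    {"rx": 0, "ry": 0, "rz": 0, "x": 0, "y": 0, "z": 0, "gripper": 0},
  ],
)

```text
clock: 22.5
position: [0.5636, 0.1593, 0.1726]
eef_rot: [[0.195, 0.981, 0.001], [0.981, -0.195, -0.0], [-0.0, 0.001, -1.0]]
contact_force: [0.8, -1.1, -2.5]
opening: 0.0138
grip_force: 30.0
```

Emit:
drive_tool(
  increments=[
    {"rx": 0, "ry": 0, "rz": 0, "x": 0, "y": -1, "z": 0, "gripper": 0},
    {"rx": 0, "ry": 0, "rz": 0, "x": 0, "y": 0, "z": 0, "gripper": 0},
  ],
)

```text
clock: 22.7
position: [0.563, 0.1594, 0.1727]
eef_rot: [[0.195, 0.981, 0.002], [0.981, -0.195, -0.0], [0.0, 0.002, -1.0]]
contact_force: [2.3, -1.0, -4.2]
opening: 0.0138
grip_force: 30.0
```

Width is 8.2 mm, as it must be; the centre along the timber is at TCP x = 0.567. Now across.

Emit:
drive_tool(
  increments=[
    {"rx": 0, "ry": 0, "rz": 0, "x": 0, "y": 3, "z": 0, "gripper": 0},
    {"rx": 0, "ry": 0, "rz": 0, "x": 0, "y": 2, "z": 0, "gripper": 0},
    {"rx": 0, "ry": 0, "rz": 0, "x": 1, "y": 0, "z": 0, "gripper": 0},
    {"rx": 0, "ry": 0, "rz": 0, "x": 1, "y": 0, "z": 0, "gripper": 0},
    {"rx": 0, "ry": 0, "rz": 0, "x": 0, "y": 0, "z": 0, "gripper": 0},
  ],
)

```text
clock: 23.2
position: [0.5672, 0.1606, 0.1723]
eef_rot: [[0.195, 0.981, -0.001], [0.981, -0.195, -0.0], [-0.001, -0.001, -1.0]]
contact_force: [-1.0, 0.0, -3.5]
opening: 0.0141
grip_force: 30.0
```

Emit:
drive_tool(
  increments=[
    {"rx": 0, "ry": 0, "rz": 0, "x": 1, "y": 0, "z": 0, "gripper": 0},
    {"rx": 0, "ry": 0, "rz": 0, "x": 0, "y": 0, "z": 0, "gripper": 0},
  ],
)

```text
clock: 23.4
position: [0.5673, 0.1611, 0.1723]
eef_rot: [[0.195, 0.981, -0.001], [0.981, -0.195, -0.001], [-0.002, -0.001, -1.0]]
contact_force: [0.1, -1.5, -2.2]
opening: 0.0143
grip_force: 30.0
```

Emit:
drive_tool(
  increments=[
    {"rx": 0, "ry": 0, "rz": 0, "x": 1, "y": 0, "z": 0, "gripper": 0},
    {"rx": 0, "ry": 0, "rz": 0, "x": 0, "y": 0, "z": 0, "gripper": 0},
  ],
)

```text
clock: 23.6
position: [0.5675, 0.1619, 0.1723]
eef_rot: [[0.195, 0.981, -0.001], [0.981, -0.195, -0.002], [-0.002, -0.001, -1.0]]
contact_force: [-0.8, -3.4, -3.6]
opening: 0.0137
grip_force: 30.0
```

Emit:
drive_tool(
  increments=[
    {"rx": 0, "ry": 0, "rz": 0, "x": -3, "y": 0, "z": 0, "gripper": 0},
    {"rx": 0, "ry": 0, "rz": 0, "x": -3, "y": 0, "z": 0, "gripper": 0},
    {"rx": 0, "ry": 0, "rz": 0, "x": -1, "y": 0, "z": 0, "gripper": 0},
    {"rx": 0, "ry": 0, "rz": 0, "x": -1, "y": 0, "z": 0, "gripper": 0},
    {"rx": 0, "ry": 0, "rz": 0, "x": 0, "y": 0, "z": 0, "gripper": 0},
  ],
)

```text
clock: 24.1
position: [0.5664, 0.1548, 0.1726]
eef_rot: [[0.195, 0.981, 0.0], [0.981, -0.195, 0.0], [0.0, 0.0, -1.0]]
contact_force: [-0.7, -0.2, -3.2]
opening: 0.0135
grip_force: 30.0
```

Emit:
drive_tool(
  increments=[
    {"rx": 0, "ry": 0, "rz": 0, "x": -1, "y": 0, "z": 0, "gripper": 0},
    {"rx": 0, "ry": 0, "rz": 0, "x": 0, "y": 0, "z": 0, "gripper": 0},
  ],
)

```text
clock: 24.3
position: [0.5661, 0.1537, 0.1725]
eef_rot: [[0.195, 0.981, 0.0], [0.981, -0.195, -0.0], [0.0, 0.0, -1.0]]
contact_force: [0.5, -0.3, -2.7]
opening: 0.0136
grip_force: 30.0
```

Emit:
drive_tool(
  increments=[
    {"rx": 0, "ry": 0, "rz": 0, "x": -1, "y": 0, "z": 0, "gripper": 0},
    {"rx": 0, "ry": 0, "rz": 0, "x": 0, "y": 0, "z": 0, "gripper": 0},
  ],
)

```text
clock: 24.5
position: [0.5659, 0.1529, 0.1724]
eef_rot: [[0.195, 0.981, 0.0], [0.981, -0.195, 0.0], [0.0, 0.0, -1.0]]
contact_force: [-0.6, -0.3, -3.2]
opening: 0.0137
grip_force: 30.0
```

Emit:
drive_tool(
  increments=[
    {"rx": 0, "ry": 0, "rz": 0, "x": -1, "y": 0, "z": 0, "gripper": 0},
    {"rx": 0, "ry": 0, "rz": 0, "x": 0, "y": 0, "z": 0, "gripper": 0},
  ],
)

```text
clock: 24.7
position: [0.5658, 0.1524, 0.1725]
eef_rot: [[0.194, 0.981, 0.0], [0.981, -0.194, 0.001], [0.001, 0.0, -1.0]]
contact_force: [1.2, 1.4, -1.9]
opening: 0.0137
grip_force: 30.0
```

Emit:
drive_tool(
  increments=[
    {"rx": 0, "ry": 0, "rz": 0, "x": -1, "y": 0, "z": 0, "gripper": 0},
    {"rx": 0, "ry": 0, "rz": 0, "x": 0, "y": 0, "z": 0, "gripper": 0},
  ],
)

```text
clock: 24.9
position: [0.5656, 0.1515, 0.1725]
eef_rot: [[0.194, 0.981, 0.001], [0.981, -0.194, 0.002], [0.002, 0.0, -1.0]]
contact_force: [0.7, 3.5, -3.3]
opening: 0.0141
grip_force: 30.0
```

Centre across is at TCP y = 0.1568, so the target TCP is (0.567, 0.1568).

Emit:
drive_tool(
  increments=[
    {"rx": 0, "ry": 0, "rz": 0, "x": 3, "y": 0, "z": 0, "gripper": 0},
    {"rx": 0, "ry": 0, "rz": 0, "x": 3, "y": 0, "z": 0, "gripper": 0},
    {"rx": 0, "ry": 0, "rz": 0, "x": 0, "y": 0, "z": 0, "gripper": 0},
    {"rx": 0, "ry": 0, "rz": 0, "x": 0, "y": 0, "z": 0, "gripper": 0},
  ],
)

```text
clock: 25.3
position: [0.5666, 0.1563, 0.1724]
eef_rot: [[0.195, 0.981, -0.0], [0.981, -0.195, -0.001], [-0.001, -0.0, -1.0]]
contact_force: [-0.2, -0.0, -2.2]
opening: 0.0138
grip_force: 30.0
```

Emit:
drive_tool(
  increments=[
    {"rx": 0, "ry": 0, "rz": 0, "x": 0.5, "y": 0.2, "z": 3, "gripper": 0},
    {"rx": 0, "ry": 0, "rz": 0, "x": 0, "y": 0, "z": 3, "gripper": 0},
    {"rx": 0, "ry": 0, "rz": 0, "x": 0, "y": 0, "z": 2, "gripper": 0},
    {"rx": 0, "ry": 0, "rz": 0, "x": 0, "y": 0, "z": 2, "gripper": 0},
    {"rx": 0, "ry": 0, "rz": 0, "x": 0, "y": 0, "z": 0, "gripper": 0},
  ],
)

```text
clock: 25.8
position: [0.5667, 0.157, 0.1619]
eef_rot: [[0.195, 0.981, -0.001], [0.981, -0.195, -0.0], [-0.001, -0.001, -1.0]]
contact_force: [-0.2, 0.4, -2.7]
opening: 0.0138
grip_force: 30.0
```

Emit:
drive_tool(
  increments=[
    {"rx": 0, "ry": 0, "rz": 0, "x": 0, "y": 0, "z": 1, "gripper": 0},
    {"rx": 0, "ry": 0, "rz": 0, "x": 0, "y": 0, "z": 1, "gripper": 0},
    {"rx": 0, "ry": 0, "rz": 0, "x": 0, "y": 0, "z": 2, "gripper": 0},
    {"rx": 0, "ry": 0, "rz": 0, "x": 0, "y": 0, "z": 2, "gripper": 0},
    {"rx": 0, "ry": 0, "rz": 0, "x": 0, "y": 0, "z": 0, "gripper": 0},
  ],
)

```text
clock: 26.3
position: [0.5667, 0.1571, 0.1559]
eef_rot: [[0.195, 0.981, -0.001], [0.981, -0.195, -0.0], [-0.0, -0.001, -1.0]]
contact_force: [-0.1, -0.3, -2.7]
opening: 0.0136
grip_force: 30.0
```

Emit:
drive_tool(
  increments=[
    {"rx": 0, "ry": 0, "rz": 0, "x": 0, "y": 0.2, "z": 1, "gripper": 0},
    {"rx": 0, "ry": 0, "rz": 0, "x": 0, "y": 0, "z": 1, "gripper": 0},
    {"rx": 0, "ry": 0, "rz": 0, "x": 0, "y": 0, "z": 1, "gripper": 0},
    {"rx": 0, "ry": 0, "rz": 0, "x": 0, "y": 0, "z": 1, "gripper": 0},
    {"rx": 0, "ry": 0, "rz": 0, "x": 0, "y": 0, "z": 0, "gripper": 0},
  ],
)

```text
clock: 26.8
position: [0.5674, 0.1572, 0.1536]
eef_rot: [[0.195, 0.981, 0.001], [0.981, -0.195, 0.0], [0.0, 0.001, -1.0]]
contact_force: [-1.2, 0.5, 2.1]
opening: 0.0139
grip_force: 30.0
```

Emit:
drive_tool(
  increments=[
    {"rx": 0, "ry": 0, "rz": 0, "x": 0, "y": 0, "z": 1, "gripper": 0},
    {"rx": 0, "ry": 0, "rz": 0, "x": 0, "y": 0, "z": 1, "gripper": 0},
    {"rx": 0, "ry": 0, "rz": 0, "x": 0, "y": 0, "z": 0, "gripper": 0},
  ],
)

```text
clock: 27.1
position: [0.5674, 0.1572, 0.151]
eef_rot: [[0.195, 0.981, 0.001], [0.981, -0.195, 0.0], [0.0, 0.001, -1.0]]
contact_force: [-0.9, 0.0, 4.2]
opening: 0.0137
grip_force: 30.0
```

The foot is down, centred within 0.5 mm, and the rod is sliding past 30 mm depth.

Emit:
drive_tool(
  increments=[
    {"rx": 0, "ry": 0, "rz": 0, "x": 0, "y": -0.2, "z": 2, "gripper": 0},
    {"rx": 0, "ry": 0, "rz": 0, "x": 0, "y": 0, "z": 2, "gripper": 0},
    {"rx": 0, "ry": 0, "rz": 0, "x": 0, "y": 0, "z": 1, "gripper": 0},
    {"rx": 0, "ry": 0, "rz": 0, "x": 0, "y": 0, "z": 0, "gripper": 0},
  ],
)

```text
clock: 27.5
position: [0.5672, 0.1572, 0.1452]
eef_rot: [[0.195, 0.981, 0.0], [0.981, -0.195, 0.0], [0.0, 0.0, -1.0]]
contact_force: [0.3, -0.1, 1.9]
opening: 0.0138
grip_force: 30.0
```

Emit:
drive_tool(
  increments=[
    {"rx": 0, "ry": 0, "rz": 0, "x": 0, "y": 0, "z": 2, "gripper": 0},
    {"rx": 0, "ry": 0, "rz": 0, "x": 0, "y": 0, "z": 2, "gripper": 0},
    {"rx": 0, "ry": 0, "rz": 0, "x": 0, "y": 0, "z": 1, "gripper": 0},
    {"rx": 0, "ry": 0, "rz": 0, "x": 0, "y": 0, "z": 0, "gripper": 0},
  ],
)

```text
clock: 27.9
position: [0.5672, 0.1572, 0.1402]
eef_rot: [[0.195, 0.981, 0.0], [0.981, -0.195, 0.0], [0.0, 0.0, -1.0]]
contact_force: [0.2, 1.7, 3.2]
opening: 0.0138
grip_force: 30.0
```

Depth is about 41 mm. Smaller steps from here.

Emit:
drive_tool(
  increments=[
    {"rx": 0, "ry": 0, "rz": 0, "x": 0, "y": 0, "z": 1, "gripper": 0},
    {"rx": 0, "ry": 0, "rz": 0, "x": 0, "y": 0, "z": 1, "gripper": 0},
    {"rx": 0, "ry": 0, "rz": 0, "x": 0, "y": 0, "z": 1, "gripper": 0},
    {"rx": 0, "ry": 0, "rz": 0, "x": 0, "y": 0, "z": 0, "gripper": 0},
  ],
)

```text
clock: 28.3
position: [0.5671, 0.1572, 0.1374]
eef_rot: [[0.195, 0.981, 0.0], [0.981, -0.195, 0.0], [0.0, 0.0, -1.0]]
contact_force: [0.4, 1.6, 3.2]
opening: 0.0134
grip_force: 30.0
```

Emit:
drive_tool(
  increments=[
    {"rx": 0, "ry": 0, "rz": 0, "x": 0, "y": 0, "z": 1, "gripper": 0},
    {"rx": 0, "ry": 0, "rz": 0, "x": 0, "y": 0, "z": 1, "gripper": 0},
    {"rx": 0, "ry": 0, "rz": 0, "x": 0, "y": 0, "z": 1, "gripper": 0},
    {"rx": 0, "ry": 0, "rz": 0, "x": 0, "y": 0, "z": 0, "gripper": 0},
  ],
)

```text
clock: 28.7
position: [0.5671, 0.1572, 0.1348]
eef_rot: [[0.195, 0.981, 0.001], [0.981, -0.195, 0.0], [0.0, 0.001, -1.0]]
contact_force: [0.8, 1.0, 4.5]
opening: 0.014
grip_force: 30.0
```

Emit:
drive_tool(
  increments=[
    {"rx": 0, "ry": 0, "rz": 0, "x": 0, "y": 0, "z": 1, "gripper": 0},
    {"rx": 0, "ry": 0, "rz": 0, "x": 0, "y": 0, "z": 0.5, "gripper": 0},
    {"rx": 0, "ry": 0, "rz": 0, "x": 0, "y": 0, "z": 0, "gripper": 0},
  ],
)

```text
clock: 29.0
position: [0.5672, 0.1572, 0.1338]
eef_rot: [[0.195, 0.981, 0.001], [0.981, -0.195, 0.0], [0.0, 0.001, -1.0]]
contact_force: [0.7, 1.9, 5.5]
opening: 0.0138
grip_force: 30.0
```

```bash
cat > f.py <<'E'
from h import *
for i in range(4):
    p=vision.snapshot("scene");s=telemetry.state();print(s["position"].round(4),s["contact_force"].round(1))
E
python3 f.py
```

```text
[0.5672 0.1572 0.1337] [1.2 2.2 6.5]
[0.5672 0.1572 0.1338] [0.1 1.8 6.4]
[0.5672 0.1572 0.1337] [0.7 1.4 6.2]
[0.5672 0.1572 0.1338] [-0.1  1.6  6.6]
```

Emit:
drive_tool(
  increments=[
    {"rx": 0, "ry": 0, "rz": 0, "x": 0, "y": 0, "z": 1, "gripper": 0},
    {"rx": 0, "ry": 0, "rz": 0, "x": 0, "y": 0, "z": 0, "gripper": 0},
  ],
)

```text
clock: 29.4
position: [0.5672, 0.1572, 0.133]
eef_rot: [[0.195, 0.981, 0.001], [0.981, -0.195, 0.0], [0.0, 0.001, -1.0]]
contact_force: [0.0, 0.7, 6.4]
opening: 0.0138
grip_force: 30.0
```

```bash
python3 f.py
```

```text
[0.5672 0.1572 0.133 ] [-0.1  2.2  7.4]
[0.5672 0.1572 0.133 ] [0.4 1.4 7.2]
[0.5672 0.1572 0.133 ] [-0.6  1.2  6.7]
[0.5672 0.1572 0.133 ] [0.4 3.  6.6]
```

It's the bottom, at about 47 mm, with the force rising and holding. I'll ease the spring, release and withdraw straight up.

Emit:
drive_tool(
  increments=[
    {"rx": 0, "ry": 0, "rz": 0, "x": 0, "y": 0, "z": -1, "gripper": 0},
    {"rx": 0, "ry": 0, "rz": 0, "x": 0, "y": 0, "z": -0.5, "gripper": 0},
    {"rx": 0, "ry": 0, "rz": 0, "x": 0, "y": 0, "z": 0, "gripper": 0},
  ],
)

```text
clock: 29.9
position: [0.5672, 0.1572, 0.1342]
eef_rot: [[0.195, 0.981, 0.001], [0.981, -0.195, 0.0], [0.0, 0.001, -1.0]]
contact_force: [0.2, 2.3, 5.2]
opening: 0.0141
grip_force: 30.0
```

Emit:
drive_tool(
  increments=[
    {"rx": 0, "ry": 0, "rz": 0, "x": 0, "y": 0, "z": 0, "gripper": 0.25},
    {"rx": 0, "ry": 0, "rz": 0, "x": 0, "y": 0, "z": 0, "gripper": 0.4},
    {"rx": 0, "ry": 0, "rz": 0, "x": 0, "y": 0, "z": 0, "gripper": 0.5},
    {"rx": 0, "ry": 0, "rz": 0, "x": 0, "y": 0, "z": 0, "gripper": 0.5},
    {"rx": 0, "ry": 0, "rz": 0, "x": 0, "y": 0, "z": 0, "gripper": 0.5},
  ],
)

```text
clock: 30.4
position: [0.5667, 0.1569, 0.1329]
eef_rot: [[0.195, 0.981, -0.001], [0.981, -0.195, -0.0], [-0.001, -0.001, -1.0]]
contact_force: [-0.2, 0.7, 0.6]
opening: 0.0465
grip_force: 0.0
```

Emit:
drive_tool(
  increments=[
    {"rx": 0, "ry": 0, "rz": 0, "x": 0, "y": 0, "z": -10, "gripper": 0.5},
    {"rx": 0, "ry": 0, "rz": 0, "x": 0, "y": 0, "z": -20, "gripper": 0.5},
    {"rx": 0, "ry": 0, "rz": 0, "x": 0, "y": 0, "z": -30, "gripper": 0.5},
    {"rx": 0, "ry": 0, "rz": 0, "x": 0, "y": 0, "z": -30, "gripper": 0.5},
    {"rx": 0, "ry": 0, "rz": 0, "x": 0, "y": 0, "z": -20, "gripper": 0.5},
  ],
)

```text
clock: 30.9
position: [0.5676, 0.1573, 0.2472]
eef_rot: [[0.195, 0.981, 0.004], [0.981, -0.195, 0.001], [0.001, 0.004, -1.0]]
contact_force: [0.3, -0.1, -0.3]
opening: 0.0471
grip_force: 0.0
```

Emit:
drive_tool(
  increments=[
    {"rx": 0, "ry": 0, "rz": 0, "x": -30, "y": 0, "z": 0, "gripper": 0.5},
    {"rx": 0, "ry": 0, "rz": 0, "x": -45, "y": 0, "z": 0, "gripper": 0.5},
    {"rx": 0, "ry": 0, "rz": 0, "x": -45, "y": 0, "z": 0, "gripper": 0.5},
    {"rx": 0, "ry": 0, "rz": 0, "x": -45, "y": 0, "z": 0, "gripper": 0.5},
    {"rx": 0, "ry": 0, "rz": 0, "x": -30, "y": 0, "z": 0, "gripper": 0.5},
  ],
)

```text
clock: 31.4
position: [0.5283, -0.0367, 0.2447]
eef_rot: [[0.197, 0.981, 0.001], [0.981, -0.197, -0.001], [-0.001, 0.002, -1.0]]
contact_force: [0.5, -0.3, 0.9]
opening: 0.0471
grip_force: 0.0
```

```bash
python3 - <<'E'
from h import *
out=[]
for n in("top","scene"):
    p=vision.snapshot(n);u=proj(p,[.56,.158,.10]).astype(int)
    for t in("depth_gauge","gauge_knob"):
      for r in vision.mark_of(p,t):
            q=w(p,r["at"])
            if abs(q[1]-.16)<.05: print(n,t,round(r["p"],2),q.round(4))
    c=p["pixels"][u[1]-30:u[1]+30,u[0]-37:u[0]+38].copy();out.append(cv2.resize(c,(400,320),interpolation=2))
cv2.imwrite("pics/k.png",np.hstack(out))
s=telemetry.state();print(s["position"],s["clock"],s["contact_force"],s["opening"])
E
```

```text
top depth_gauge 0.88 [0.5682 0.1539 0.0788]
top gauge_knob 0.55 [0.5683 0.154  0.1518]
scene depth_gauge 0.66 [0.5698 0.1559 0.0824]
scene depth_gauge 0.44 [0.5672 0.1596 0.1491]
scene gauge_knob 0.54 [0.5681 0.1602 0.1501]
[ 0.52925745 -0.03318268  0.24393218] 31.7 [ 0.36522872 -0.44042007  0.12679308] 0.047164894305239
```

View pics/k.png

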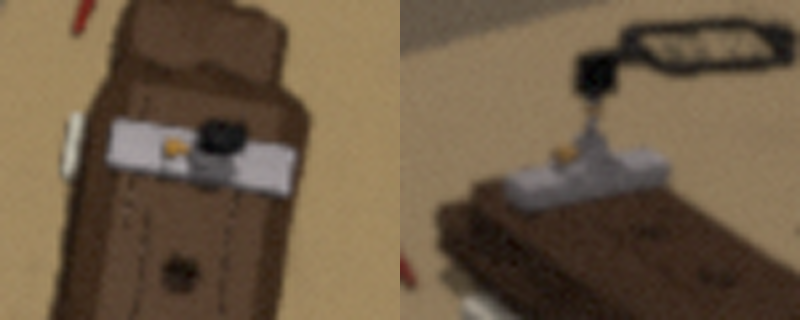

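The crop shows the gauge standing upright and released. Its foot is flat across the timber at hole 3 (top crop 205,155), the knob is low at z of about 0.150 m, matching a depth of about 47 mm, and holes 1 and 2 are free.

```bash
python3 -c "
from h import *
print(job.hand_in())"
```

```text
the job is handed in; nothing more can be done
None
```

The gauge stands released over hole_3, the bolt hole, with the rod tip on the bottom at about 47 mm. Holes 1 and 2 bottomed at about 27 and 28 mm. The job is handed in and no verdict was returned.

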